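Stir the walnuts out of the shop hopper

TASK

Press the hopper's shutter lever down until its catch holds it, so the outlet stays open; then take the wooden spoon and stir the walnuts round in the hopper until all six have dropped through the outlet into the tray. Then lower the spoon head-down to the bottom of the white crock, let it go there and leave the lever held down; touch the nuts only with the spoon, and leave the other things on the counter alone.

Things in the scene. Friction and masses are not known exactly. Their poses are not given: they have to be found in the camera images.
- hopper: Walnut hopper, bolted down: 200 x 200 mm steel deck on four legs, round open wall (inside 180 mm across, top 150 mm above the counter), cone in the middle (88 mm across at its foot, 50 mm tall). Nuts lie in the ring channel, mid-line 67 mm from the axis. Origin on the counter under the middle; -y points to outlet and lever. A dark catch bracket stands 54 to 66 mm to +x of the lever, 136 mm high.
- hopper_floor (a point): Centre of the hopper floor (inside the cone's foot), 95 mm above the counter; the flat channel floor lies at this height.
- outlet (a point): Middle of the round outlet hole (45 mm across, through the 6 mm deck) in the channel floor, 67 mm from the hopper axis towards -y of the hopper. A steel shutter closes it from below and is drawn aside inwards by the lever.
- lever (a joint): Shutter lever, angle in rad: 0 up (shutter shut), about 0.38 when the catch holds it down (shutter open), 0.45 hard stop. A spring (4 to 6 N at the pad, a few N more to pass the catch) throws it back up unless the catch has snapped over its pin.
- lever_pad (a point): Middle of the top face of the lever's black pad (34 x 34 mm, 14 mm thick), to be pushed straight down. It lies about 105 mm from the pivot, which is on the hopper's -y side 110 mm from its axis and 105 mm above the counter. The pad's top is about 134 mm high when up, about 95 mm when caught.
- tray_in (a point): Centre of the inner floor (4 mm above the counter) of the fixed white catch tray beneath outlet and lever: 156 (hopper x) x 170 mm (hopper y), walls 4 mm thick and 40 mm high. Axes as the hopper's.
- rest: Plywood spoon rest, fixed; base 130 x 70 mm, sloping board with a ledge and two low cheeks at the foot. Origin under it on the counter; its x axis points from the handle's raised end to the spoon's head. Board leans 35 degrees from vertical and stops 80 mm up the spoon.
- spoon: Wooden stirring spoon of the solid club-headed kind, 185 mm long, 60 g: round head 28 mm across and 52 mm long, square handle 18 x 18 mm. Origin at the head's tip; z runs to the handle's end, x and y square to the handle's faces. Starts on the rest, head down, handle leaning 35 degrees from vertical towards the rest's -x, its upper 105 mm free.
- spoon_tip (a point): The tip of the spoon's head (the spoon's origin).
- spoon_grip (a point): A good place to grip the handle: on its centre line 145 mm from the tip, 40 mm below the handle's end.
- crock_in (a point): Centre of the inner floor of the fixed white round crock for used tools: mouth 120 mm across, 100 mm high, wall 4 mm, tapering a little to its foot, open on top.
- nut0: One of six like walnuts in the shell, brown, 36 x 36 x 34 mm with slightly flattened ends, 11 to 20 g, lying loose in the hopper channel; origin at its centre (17 mm above what it lies on).
- nut1: One of six like walnuts in the shell, brown, 36 x 36 x 34 mm with slightly flattened ends, 11 to 20 g, lying loose in the hopper channel; origin at its centre (17 mm above what it lies on).
- nut2: One of six like walnuts in the shell, brown, 36 x 36 x 34 mm with slightly flattened ends, 11 to 20 g, lying loose in the hopper channel; origin at its centre (17 mm above what it lies on).
- nut3: One of six like walnuts in the shell, brown, 36 x 36 x 34 mm with slightly flattened ends, 11 to 20 g, lying loose in the hopper channel; origin at its centre (17 mm above what it lies on).
- nut4: One of six like walnuts in the shell, brown, 36 x 36 x 34 mm with slightly flattened ends, 11 to 20 g, lying loose in the hopper channel; origin at its centre (17 mm above what it lies on).
- nut5: One of six like walnuts in the shell, brown, 36 x 36 x 34 mm with slightly flattened ends, 11 to 20 g, lying loose in the hopper channel; origin at its centre (17 mm above what it lies on).
- loaf: Bystander: bread loaf, 200 x 72 x 72 mm; origin under its centre. Leave it alone.
- roll: Bystander: bread roll, 85 x 44 x 44 mm; origin under its centre. Leave it alone.
- bread_ring: Bystander: flat baked ring, 110 mm across, 22 mm high; origin under its centre. Leave it alone.
- jar: Bystander: glass jar with a lid, 70 mm across, 90 mm high; origin under its centre. Leave it alone.
- mug: Bystander: white mug, 76 mm across, 85 mm high; origin under its centre. Leave it alone.
- tin: Bystander: tin, 80 mm across, 60 mm high; origin under its centre. Leave it alone.
There are look-alikes about, which are no part of the job. What is shaped like the nut4 but pink is not meant.

How it is judged:
By the outcome, as a careful person would: the job done as asked, in the order asked, and still so for the second after the job is handed in, with the robot touching nothing.
It also fails if it takes over 72 s, if anything falls off the work surface, if the arm or the gripper's body presses on something with over 40 N, if the wrist force passes 120 N, or if a joint passes its speed limit or range.

ROBOT

A 7-joint arm with a two-finger parallel gripper is mounted at the origin on the work surface. World frame = base frame: x ahead of the robot, y to its left, z up, the work surface at z = 0. Lengths are in m, angles in rad, forces in N, time in s.
With the tool pointing down it reaches from about 0.4 to 0.85 m from the base axis. Payload 6.9 kg.
Tool frame: the origin (TCP) lies on the centre line of the jaws, within the pads' length; the fingertips stand 19 mm ahead of it and the grasp point (between the pads) is the TCP; z points along the fingers, y is the line along which they close (so a half turn about z gives the same grasp; the last joint's range is limited). The gripper opens to 85 mm and grips with 20 to 120 N. Pads are 22 mm wide; open, the fingers measure 114 mm over their backs; the gripper's body (76 mm by 85 mm) begins 54 mm behind the grasp point. The pads swing forward as they close: fully open they stand 13 mm farther back than shut.
Start: joints at [-1.117, 0.507, -0.238, 1.5, 0.126, 1.149, -0.155], TCP at [0.214, 0.587, 0.25] pointing down, gripper open.
Joint ranges: [-3.08, 3.08], [-0.24, 2.05], [-1.43, 1.35], [0, 2.5], [-1.52, 4.66], [0.17, 1.96], [-2.89, 2.89]. Speed limits (rad/s): [2.39, 2.39, 3.14, 3.14, 3.14, 3.14, 3.14].

INTERFACE

Orientations are given as a unit quaternion [w, x, y, z].
In Python, from station import robot gives the robot as it stands.
- The arm moves only by the tool step_arm, never from a script. Its argument "plan" is a list that holds one entry, the list of rows, each a list of 7 numbers: the turn, a rotation vector about the tool's x, y, z scaled (see below), then the shift along the tool's x, y, z scaled (see below), then the opening, from 0 (shut) to 1 (fully open). A call has 1 to 5 rows; each row is the pose to reach, as a shift and turn from the pose commanded when the call began, along the tool's axes at that moment, turning the shorter way round; what a row does not reach only later rows make up. The controller multiplies each number of a shift by 0.2 m and each number of a turn by 360 degrees. A row lasts 1/10 s, in which the tool goes at most 50 mm and 8.59 degrees, less where a joint would pass 70% of its speed; a pose out of reach is approached as far as the arm can. A call with a number of a shift or a turn outside -1 to 1 is refused whole. A call with a gripper value outside its range is refused whole. The fingers move at their own pace and stop on an object; the grip force is fixed at half the most. Time passes only in rows, so rows that repeat a pose let the fingers close. It gives the time, the measured TCP pose, the force, the opening and the grip force at its end, in the units of the state.
- robot.read_state(): the state, without advancing time (a new reading comes with each control period).
- robot.snapshot(name): name is "scene" or "top" or "wrist"; returns a dict with "image" (480x640x3 uint8, red, green, blue), "camera_matrix" (3x3 intrinsics, pixels), "xyz" and "attitude" of the camera in the world; the wrist camera has in their place "mount" (4x4, takes a point from camera to tool coordinates, whose origin is the TCP and whose axes are the flange's). Camera axes: x right, y up, looking along -z (the intrinsics and any distortion apply to the point x, -y, -z); pixel columns grow to the right and rows downward; lengths in m; the calibration is good to about 2 mm. A picture is of the moment at which its call begins: read the wrist's pose just before it. There is no depth.
- robot.finish_job(): hands the job in; it is judged then, once.
Trained networks look in a picture, given as the dict that the camera call returned (one of the last four; its "shot" number tells which), for a name from the list of things; names that differ only in an ending like _2 or _b are one class to them, and where a whole thing is asked for, a point or a joint stands for the part that bears it (a point fixed in the world has none). Each returns a list of dicts, best first, with "p" (0 to 1); they miss things now and then, are a little off and sometimes report something else, mostly with a low value. They report only what shows in the picture. A call takes as long as a camera call. They do not tell look-alikes from the thing itself.
- robot.search_frame(picture, query): "location" ([x, y, z] in m, in the coordinates of the camera as it stood for that picture, good to about 4 mm: the middle of the surface that is visible of it).
The state is a dict: "time": time; "qpos": joint angles; "joint_vel": joint speeds; "effort": joint torques, N m; "position": TCP position; "orientation": TCP orientation; "contact_force": force on the tool from outside, world axes, zero at the start; "wrist_torque": the same for the moment, N m; "finger_gap": finger opening in m; "finger_force": force on a finger pad.
Only numpy, scipy, OpenCV 4.12 (cv2) and the standard library are available. Lean on these libraries where they do the work, as an engineer would, in place of code of your own. Each camera call takes 0.05 s, during which the arm holds its last target. There are 200 camera calls.

## Working session

There is one attempt and no reset: what is moved stays moved. The work goes in short steps, Python scripts to look and compute and a tool call to move; the robot and the scene stay as the last step left them, time stands still between calls to the robot, and variables do not carry over. Pictures are saved under pics/ and viewed, at most 10 in all, crops included, and the job is handed in when it is done.

Besides the shell and the picture viewer there is one more tool, called after "Emit:" as name(argument=value, ...) on one line, values as JSON. step_arm: Moves the arm, as the interface text tells. Its arguments: {"type":"object","properties":{"plan":{"type":"array"}},"required":["plan"]}

```bash
ls; mkdir -p pics; cat > h.py <<'E'
import numpy as np, cv2
from scipy.spatial.transform import Rotation as R
from station import robot
def Rq(q): return R.from_quat(np.array(q)[[1,2,3,0]])
def campose(p,st=None):
    if 'mount' in p:
        M=np.array(p['mount']); Rt=Rq(st['orientation']).as_matrix()
        return Rt@M[:3,:3], Rt@M[:3,3]+np.array(st['position'])
    a=np.array(p['attitude'])
    Rm=a if a.shape==(3,3) else Rq(a).as_matrix()
    return Rm,np.array(p['xyz'])
def shot(n):
    st=robot.read_state(); p=robot.snapshot(n); return p,campose(p,st)
def find(p,cp,q):
    return [(round(d['p'],2),np.round(cp[0]@np.array(d['location'])+cp[1],3)) for d in robot.search_frame(p,q)]
def proj(p,cp,X):
    c=cp[0].T@(np.array(X)-cp[1]); c=c*[1,-1,-1]; u=np.array(p['camera_matrix'])@c; return (u[:2]/u[2]).round()
def ray(p,cp,u,v,z):
    d=np.linalg.inv(np.array(p['camera_matrix']))@[u,v,1]; d=cp[0]@(d*[1,-1,-1]); return cp[1]+d*(z-cp[1][2])/d[2]
def save(p,name): cv2.imwrite('pics/'+name,cv2.cvtColor(np.array(p['image']),cv2.COLOR_RGB2BGR))
E
python3 - <<'E'
from h import *
print({k:v for k,v in robot.read_state().items()})
for n in ('scene','top'):
    p,cp=shot(n); save(p,n+'.png'); print(n,[k for k in p],p.get('attitude'),cp[1])
    for q in ['hopper','outlet','lever','lever_pad','tray_in','rest','spoon','spoon_tip','spoon_grip','crock_in','nut0','hopper_floor']:
        r=find(p,cp,q)
        print(q,[(a,b.tolist(),proj(p,cp,b).tolist()) for a,b in r[:8 if q=='nut0' else 3]])
E
```

```text
pics
{'time': 0.0, 'qpos': array([-1.11650454,  0.50831871, -0.23750719,  1.50115414,  0.12572654,
        1.14888903, -0.1548059 ]), 'joint_vel': array([-2.42512236e-04, -3.00116438e-04, -1.28909159e-03,  2.25236144e-03,
       -2.48353303e-04, -1.90515073e-06,  1.05721617e-03]), 'effort': array([ 6.60915412e-04, -6.20580339e+01, -2.18607478e+00, -2.49648356e+01,
        1.28038094e-02,  1.20911223e-02, -1.54901005e-05]), 'position': array([0.21352849, 0.58688767, 0.24943356]), 'orientation': array([-1.20328145e-04,  1.73508556e-01,  9.84831961e-01, -8.80766580e-04]), 'contact_force': array([ 0.06822537, -0.07980617,  0.71178309]), 'wrist_torque': array([ 0.04001797,  0.01892625, -0.02632194]), 'finger_force': 0.0, 'finger_gap': 0.08546395266103467}
scene ['image', 'camera_matrix', 'xyz', 'attitude', 'shot'] [0.5971853  0.31915205 0.3564632  0.64377455] [1.65475889 0.07977993 0.83661802]
hopper [(0.66, [0.582, 0.155, 0.1], [390.0, 252.0])]
outlet [(0.62, [0.581, 0.155, 0.105], [390.0, 250.0])]
lever [(0.96, [0.576, 0.029, 0.126], [336.0, 239.0])]
lever_pad [(0.6, [0.786, -0.125, 0.0
[... 1482 characters left out ...]
 [(0.59, [0.614, -0.177, 0.115], [381.0, 201.0]), (0.16, [0.575, 0.029, 0.123], [276.0, 221.0])]
spoon_grip [(0.89, [0.615, -0.175, 0.115], [380.0, 200.0]), (0.16, [0.777, 0.075, 0.066], [254.0, 128.0])]
crock_in [(0.84, [0.511, -0.35, 0.034], [458.0, 255.0])]
nut0 [(0.85, [0.53, 0.26, 0.124], [155.0, 246.0]), (0.84, [0.592, 0.199, 0.124], [188.0, 213.0]), (0.76, [0.567, 0.233, 0.124], [170.0, 226.0]), (0.74, [0.358, 0.108, 0.028], [241.0, 330.0]), (0.69, [0.356, 0.176, 0.029], [208.0, 332.0]), (0.59, [0.483, 0.244, 0.126], [163.0, 270.0]), (0.55, [0.465, 0.166, 0.124], [204.0, 279.0]), (0.52, [0.458, 0.21, 0.128], [181.0, 283.0])]
hopper_floor [(0.92, [0.538, 0.147, 0.093], [217.0, 242.0])]
```

View pics/top.png

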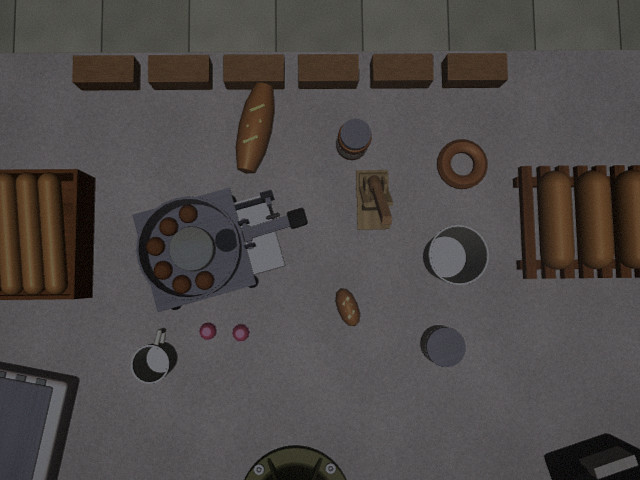

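View pics/scene.png

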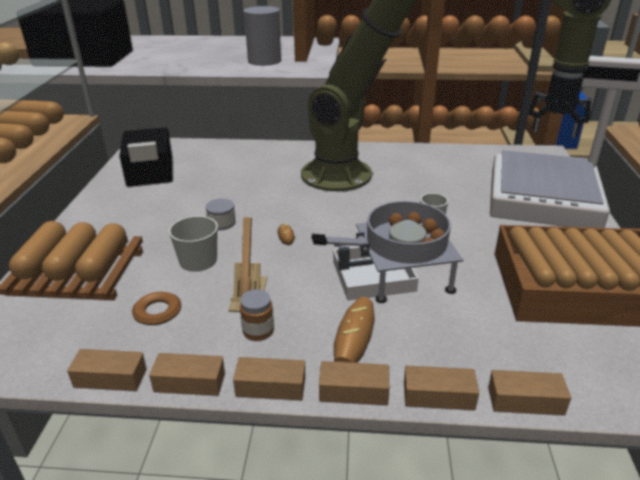

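Top view: hopper (191,248), outlet (227,239), pad (297,217), bracket (266,197), rest with spoon (376,200), crock (458,255).

Candidates:
- **Nuts:** six brown ones in the ring at (188,213), (168,227), (155,246), (162,270), (181,284) and (204,281). The pink ones at (208,331) and (241,332) are not meant.
- **Spoon:** (376,200). The loaf (256,128) and roll (347,307) are not it.
- **Crock:** (458,255). The mug (151,364) and tin (443,346) are not it.

I'll check these in a close crop.

```bash
python3 - <<'E'
from h import *
im=cv2.imread('pics/top.png')
a=cv2.resize(im[180:320,125:315],None,fx=4,fy=4,interpolation=cv2.INTER_CUBIC)[:,:760]
im2=cv2.imread('pics/top.png')
b=cv2.resize(im[160:240,350:400],None,fx=5,fy=5,interpolation=cv2.INTER_CUBIC)
a=a[:, :]
c=np.zeros((600,800,3),np.uint8); a=cv2.resize(im[180:320,125:315],None,fx=2.9,fy=2.9,interpolation=cv2.INTER_CUBIC); c[:406,:551]=a; c[:400,551:801]=b[:, :249]
cv2.imwrite('pics/crop1.png',c)
from scipy.optimize import least_squares
p,cp=shot('top'); K=p['camera_matrix']; print(np.round(K,1).tolist())
for (u,v) in [(188,213),(168,227),(155,246),(162,270),(181,284),(204,281)]: print('nut',ray(p,cp,u,v,.125).round(3))
print('pad',ray(p,cp,297,217,.134).round(3),'outlet',ray(p,cp,227,239,.095).round(3),'rimc',ray(p,cp,191,248,.15).round(3))
N=np.array([ray(p,cp,u,v,.122)[:2] for (u,v) in [(188,213),(168,227),(155,246),(162,270),(181,284),(204,281)]])
f=least_squares(lambda x:np.hypot(*(N-x).T)-.067,[.54,.15]); print('centre',f.x.round(4),f.fun.round(3))
for q,z in [((383,220),.15),((376,180),.03)]: print(ray(p,cp,*q,z).round(3))
print('crock rim',ray(p,cp,458,255,.1).round(3))
E
```

```text
[[510.8, 0.0, 306.2], [0.0, 510.8, 236.7], [0.0, 0.0, 1.0]]
nut [0.592 0.198 0.125]
nut [0.566 0.236 0.125]
nut [0.529 0.261 0.125]
nut [0.483 0.247 0.125]
nut [0.456 0.21  0.125]
nut [0.461 0.166 0.125]
pad [ 0.582 -0.012  0.134] outlet [0.544 0.127 0.095] rimc [0.523 0.186 0.15 ]
centre [0.5222 0.1927] [ 0.004 -0.005  0.002  0.     0.002 -0.001]
[ 0.572 -0.175  0.15 ]
[ 0.672 -0.181  0.03 ]
crock rim [ 0.507 -0.33   0.1  ]
```

View pics/crop1.png

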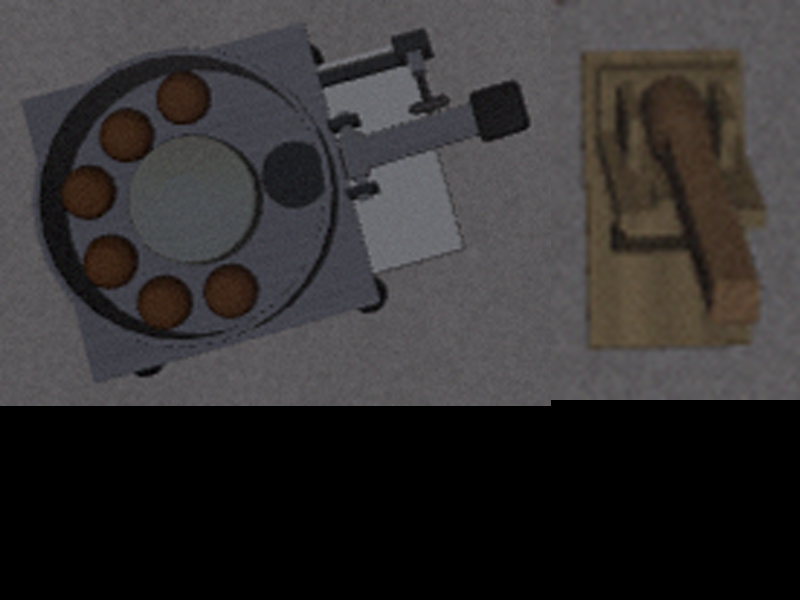

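The crop confirms the six brown nuts, the outlet at full-frame (226,240), the pad at (297,218) and the spoon on its rest with its handle end at (387,219). The hopper centre is about (.523,.192), and its -y direction is (.27,-.96). Moving towards the pad with the jaws shutting.

Emit:
step_arm(plan=[[[0,0,0,-0.92,-0.73,0,0],[0,0,0,-0.92,-0.73,0,0],[0,0,0,-0.92,-0.73,0,0],[0,0,0,-0.92,-0.73,0,0],[0,0,0,-0.92,-0.73,0,0]]])

```text
time: 1.85
position: [0.3385, 0.384, 0.2505]
orientation: [0.001, 0.175, 0.985, -0.0]
contact_force: [0.5, 0.5, 0.0]
finger_gap: 0.0121
finger_force: 0.0
```

Emit:
step_arm(plan=[[[0,0,0,-0.92,-0.73,0,0],[0,0,0,-0.92,-0.73,0,0],[0,0,0,-0.92,-0.73,0,0],[0,0,0,-0.92,-0.73,0,0],[0,0,0,-0.92,-0.73,0,0]]])

```text
time: 2.35
position: [0.4612, 0.1836, 0.2506]
orientation: [0.001, 0.175, 0.985, -0.0]
contact_force: [-0.2, 1.2, -0.9]
finger_gap: 0.0001
finger_force: 0.0
```

Emit:
step_arm(plan=[[[0,0,0,-0.7,-0.55,0,0],[0,0,0,-0.7,-0.55,0,0],[0,0,0,-0.7,-0.55,0,0],[0,0,0,-0.7,-0.55,0,0],[0,0,0,-0.7,-0.55,0,0]]])

```text
time: 2.85
position: [0.5554, 0.0306, 0.25]
orientation: [0.001, 0.177, 0.984, -0.001]
contact_force: [-0.9, 0.1, -0.7]
finger_gap: 0.0001
finger_force: 0.0
```

```bash
cat >> h.py <<'E'
def togo(X,st=None):
    "tool-axis shift in units to world X"
    st=st or robot.read_state(); return (Rq(st['orientation']).as_matrix().T@(np.array(X)-st['position'])/.2).round(3)
def brief():
    s=robot.read_state(); print('t',round(s['time'],2),'pos',np.round(s['position'],4),'q',np.round(s['orientation'],4),'F',np.round(s['contact_force'],1),'gap',round(s['finger_gap'],4),'ff',round(float(s['finger_force']),1)); return s
E
python3 - <<'E'
from h import *
brief(); p,cp=shot('wrist'); save(p,'w1.png'); print(np.round(p['mount'],3).tolist())
for q in ['lever_pad','lever','nut0','outlet']: print(q,[(a,b.tolist(),proj(p,cp,b).tolist()) for a,b in find(p,cp,q)])
print(togo((.582,-.012,.155)))
E
```

```text
t 2.85 pos [0.5554 0.0306 0.25  ] q [ 6.000e-04  1.772e-01  9.842e-01 -1.200e-03] F [-0.9  0.1 -0.7] gap 0.0001 ff 0.0
[[-0.0, 0.95, 0.312, 0.079], [1.0, 0.0, 0.001, -0.001], [0.0, 0.312, -0.95, -0.122], [0.0, 0.0, 0.0, 1.0]]
lever_pad [(0.77, [0.571, 0.032, 0.117], [327.0, 247.0])]
lever [(0.93, [0.564, 0.025, 0.121], [314.0, 243.0]), (0.26, [0.54, 0.134, 0.101], [461.0, 143.0]), (0.17, [0.717, 0.088, 0.059], [443.0, 351.0])]
nut0 [(0.76, [0.475, 0.164, 0.123], [499.0, 12.0]), (0.73, [0.569, 0.23, 0.119], [641.0, 136.0]), (0.71, [0.59, 0.192, 0.122], [585.0, 191.0]), (0.7, [0.501, 0.235, 0.111], [625.0, 15.0]), (0.24, [0.602, -0.168, 0.13], [73.0, 387.0])]
outlet [(0.62, [0.54, 0.132, 0.098], [456.0, 144.0])]
[-0.22  -0.184  0.477]
```

View pics/w1.png

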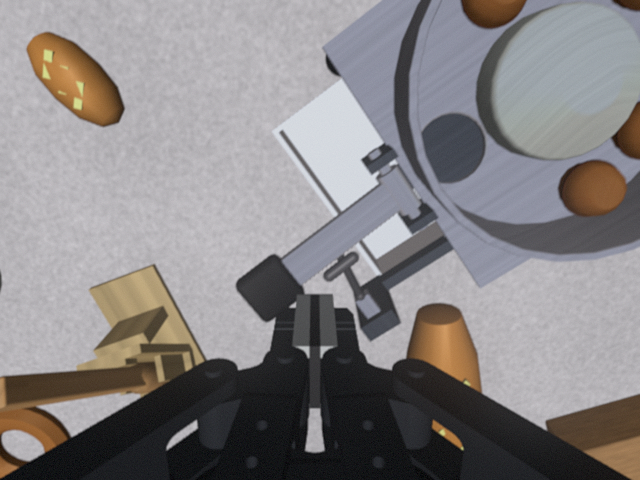

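The wrist view shows the pad's top centred at (268,285), the outlet at (453,147), the bracket at (378,308) and the spoon rest at bottom left.

```bash
cat >> h.py <<'E'
def tri(obs):
    "obs: list of (p,cp,(u,v)) -> point, rms miss"
    A=np.zeros((3,3)); b=np.zeros(3)
    for p,cp,(u,v) in obs:
        d=ray(p,cp,u,v,0)-cp[1]; d/=np.linalg.norm(d); P=np.eye(3)-np.outer(d,d); A+=P; b+=P@cp[1]
    return np.linalg.solve(A,b)
E
python3 - <<'E'
from h import *
w,cw=shot('wrist'); t,ct=shot('top')
print('pad',tri([(w,cw,(268,285)),(t,ct,(297.3,217.8))]).round(4), ray(w,cw,268,285,.134).round(4))
print('outlet',tri([(w,cw,(453,147)),(t,ct,(226,240.3))]).round(4), ray(w,cw,453,147,.095).round(4))
print('to pad',togo(np.r_[ray(w,cw,268,285,.134)[:2],.16]))
E
```

```text
pad [ 0.5847 -0.0116  0.1042] [ 0.5739 -0.0024  0.134 ]
outlet [0.537  0.1293 0.115 ] [0.5387 0.1379 0.095 ]
to pad [-0.165 -0.152  0.452]
```

```bash
python3 - <<'E'
from h import *
s=brief()
w,cw=shot('wrist'); t,ct=shot('top')
save(w,'w2.png')
g=[cv2.cvtColor(x,cv2.COLOR_BGR2GRAY) for x in (cv2.imread('pics/w1.png'),cv2.imread('pics/w2.png'))]
pts=np.float32([[268,285],[453,147],[378,308]]).reshape(-1,1,2)
n,_,_=cv2.calcOpticalFlowPyrLK(g[0],g[1],pts,None,winSize=(41,41)); n=n.reshape(-1,2); print(n)
print('pad',tri([(w,cw,n[0]),(t,ct,(297.3,217.8))]).round(4), ray(w,cw,*n[0],.134).round(4))
print('outlet',tri([(w,cw,n[1]),(t,ct,(226,240.3))]).round(4), ray(w,cw,*n[1],.095).round(4))
for q in ['lever_pad','outlet','hopper','spoon','rest']: print(q,find(w,cw,q))
E
```

```text
t 3.2 pos [0.5532 0.0373 0.2505] q [0.000e+00 1.724e-01 9.850e-01 2.000e-04] F [-0.6 -0.7 -0. ] gap -0.0 ff 0.0
[[258.07074 291.50366]
 [442.507   155.93979]
 [367.31625 314.60947]]
pad [ 0.581  -0.0131  0.1232] [ 0.5761 -0.0102  0.134 ]
outlet [0.5407 0.1282 0.1013] [0.5421 0.1297 0.095 ]
lever_pad [(0.76, array([0.57 , 0.029, 0.119]))]
outlet [(0.83, array([0.541, 0.132, 0.095])), (0.63, array([0.71 , 0.094, 0.055])), (0.31, array([ 0.608, -0.169,  0.126])), (0.21, array([0.566, 0.028, 0.12 ]))]
hopper [(0.59, array([0.542, 0.138, 0.099]))]
spoon [(0.72, array([0.471, 0.162, 0.123])), (0.62, array([ 0.606, -0.166,  0.126]))]
rest [(0.95, array([ 0.612, -0.163,  0.01 ])), (0.65, array([0.498, 0.235, 0.116]))]
```

Emit:
step_arm(plan=[[[0,0,0,-0.2,-0.19,0.2,0],[0,0,0,-0.2,-0.19,0.42,0],[0,0,0,-0.2,-0.19,0.45,0],[0,0,0,-0.2,-0.19,0.45,0],[0,0,0,-0.2,-0.19,0.45,0]]])

```text
time: 4.05
position: [0.5787, -0.0122, 0.1615]
orientation: [0.0, 0.173, 0.985, 0.0]
contact_force: [0.3, 0.1, 0.9]
finger_gap: 0.0001
finger_force: 0.0
```

Emit:
step_arm(plan=[[[0,0,0,0,0,0.05,0],[0,0,0,0,0,0.1,0],[0,0,0,0,0,0.15,0],[0,0,0,0,0,0.2,0],[0,0,0,0,0,0.2,0]]])

```text
time: 4.55
position: [0.5782, -0.0134, 0.12]
orientation: [0.0, 0.174, 0.985, -0.0]
contact_force: [-0.3, -0.6, 0.1]
finger_gap: -0.0001
finger_force: 0.0
```

```bash
python3 - <<'E'
from h import *
brief(); w,cw=shot('wrist'); s,cs=shot('scene')
a=np.array(w['image'])[:,:,::-1]; b=np.array(s['image'])[:,:,::-1]
c=np.zeros((480,800,3),np.uint8); c[:360,:480]=cv2.resize(a,(480,360)); c[:300,480:]=cv2.resize(b[195:315,290:418],(320,300),interpolation=cv2.INTER_CUBIC)
cv2.imwrite('pics/press.png',c)
E
```

```text
t 4.55 pos [ 0.5782 -0.0134  0.12  ] q [ 1.000e-04  1.735e-01  9.848e-01 -1.000e-04] F [-0.3 -0.6  0.1] gap -0.0001 ff 0.0
```

View pics/press.png

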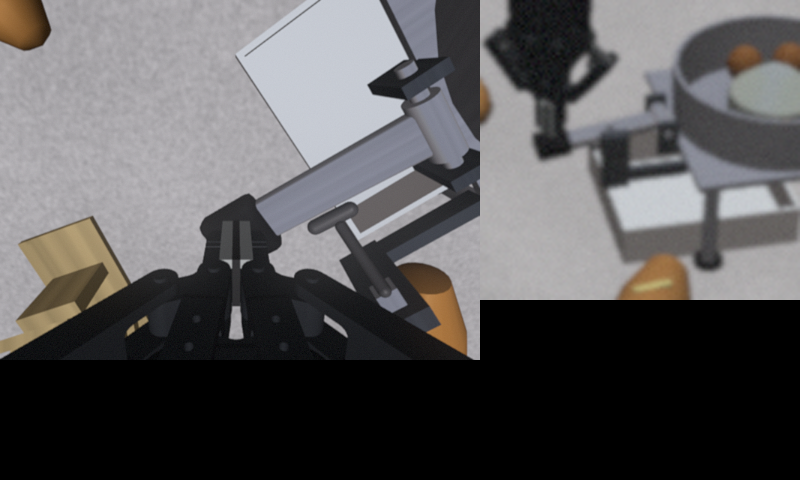

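The fingers sit on the pad at (235,225) and the lever is partly down. Pressing on.

Emit:
step_arm(plan=[[[0,0,0,0,0,0.03,0],[0,0,0,0,0,0.05,0],[0,0,0,0,0,0.05,0]]])

```text
time: 4.95
position: [0.5785, -0.0123, 0.1103]
orientation: [0.0, 0.173, 0.985, 0.001]
contact_force: [-0.4, 3.2, 5.9]
finger_gap: 0.0001
finger_force: 2.6
```

Emit:
step_arm(plan=[[[0,0,0,0,0,0.02,0],[0,0,0,0,0,0.03,0],[0,0,0,0,0,0.03,0]]])

```text
time: 5.25
position: [0.5789, -0.0123, 0.1066]
orientation: [0.001, 0.173, 0.985, 0.001]
contact_force: [-5.4, 1.8, 20.6]
finger_gap: 0.0
finger_force: 10.1
```

Emit:
step_arm(plan=[[[0,0,0,0,0,-0.1,0],[0,0,0,0,0,-0.2,0],[0,0,0,0,0,-0.5,0],[0,0,0,0,0,-0.5,0],[0,0,0,0,0,-0.5,0]]])

```text
time: 5.75
position: [0.5792, -0.0135, 0.2062]
orientation: [0.002, 0.174, 0.985, 0.0]
contact_force: [-0.0, 0.4, -0.9]
finger_gap: 0.0001
finger_force: 0.0
```

```bash
python3 - <<'E'
from h import *
brief(); w,cw=shot('wrist'); t,ct=shot('top'); s,cs=shot('scene')
a=np.array(w['image'])[:,:,::-1]; b=np.array(s['image'])[:,:,::-1]; d=np.array(t['image'])[:,:,::-1]
c=np.zeros((600,800,3),np.uint8); c[:360,:480]=cv2.resize(a,(480,360)); c[:300,480:]=cv2.resize(b[195:315,290:418],(320,300),interpolation=cv2.INTER_CUBIC)
c[300:600,480:]=cv2.resize(b[200:320,190:318],(320,300),interpolation=cv2.INTER_CUBIC)
c[360:600,:480]=cv2.resize(d[170:245,325:475],(480,240),interpolation=cv2.INTER_CUBIC)
cv2.imwrite('pics/press2.png',c)
E
```

```text
t 5.75 pos [ 0.5792 -0.0135  0.2062] q [2.000e-03 1.736e-01 9.848e-01 3.000e-04] F [-0.   0.4 -0.9] gap 0.0001 ff 0.0
```

View pics/press2.png

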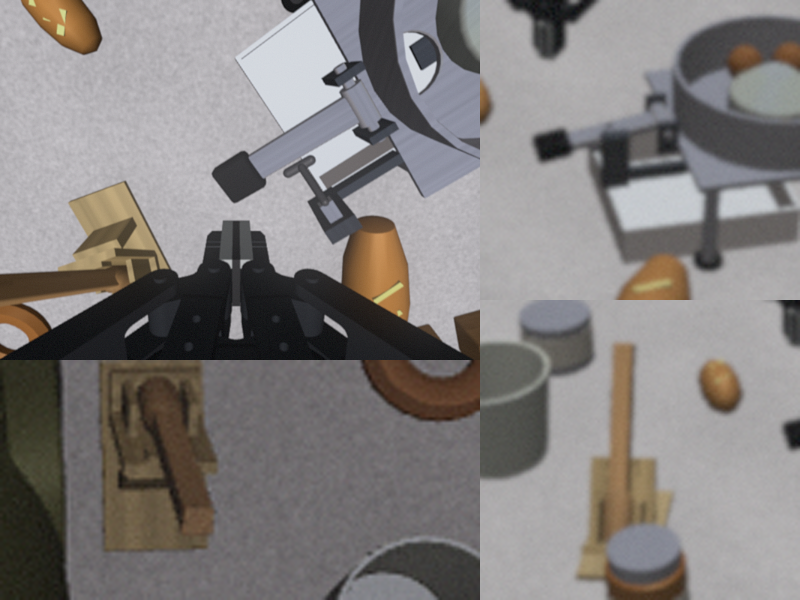

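The lever is caught: the arm let go and the outlet at (420,55) shows the tray through it. The spoon stands on its rest, with its handle end at top-view pixel (387,221.6) and scene pixel (247,218.5).

```bash
python3 - <<'E'
from h import *
t,ct=shot('top'); s,cs=shot('scene')
e=tri([(t,ct,(386.9,221.6)),(s,cs,(246.8,219.5))]); print('end',e.round(4),proj(t,ct,e),proj(s,cs,e))
a,b=ray(t,ct,357.2,229.4,.008),ray(t,ct,357.2,170.6,.008); psi=np.arctan2((b-a)[1],(b-a)[0]); print('edge',a.round(3),b.round(3),np.degrees(psi))
a,b=ray(t,ct,389.5,229.4,.008),ray(t,ct,389,170.6,.008);print('edge2',a.round(3),b.round(3))
ax=np.array([-np.sin(.611)*np.cos(psi),-np.sin(.611)*np.sin(psi),np.cos(.611)])
g=e-.04*ax; tip=e-.185*ax; print('grip',g.round(4),'tip',tip.round(4),proj(t,ct,tip),proj(s,cs,tip))
# pregrasp 0.10 back along axis
pre=e+.06*ax
y=np.array([-np.sin(psi),np.cos(psi),0]); z=-ax; x=np.cross(y,z)
Rt=np.c_[x,y,z]; st=brief(); R0=Rq(st['orientation']).as_matrix()
print('pre',pre,togo(pre),'turn',(R.from_matrix(R0.T@Rt).as_rotvec()/2/np.pi).round(4))
for X in (s,): print(find(s,cs,'spoon_grip'),find(s,cs,'spoon'))
E
```

```text
end [ 0.5674 -0.1779  0.1668] [386. 222.] [246. 219.]
edge [ 0.569 -0.142  0.008] [ 0.698 -0.144  0.008] -1.0876373826420302
edge2 [ 0.568 -0.212  0.008] [ 0.697 -0.214  0.008]
grip [ 0.5903 -0.1783  0.1341] tip [ 0.6735 -0.1799  0.0153] [374. 181.] [242. 300.]
t 6.0 pos [ 0.5773 -0.0134  0.2026] q [-1.500e-03  1.735e-01  9.848e-01 -3.000e-04] F [ 1.2  0.1 -0.7] gap -0.0003 ff 0.0
pre [ 0.53293578 -0.17719753  0.21598386] [-0.071 -0.845 -0.066] turn [-0.0161 -0.0968 -0.0508]
[(0.97, array([ 0.627, -0.174,  0.104]))] [(0.76, array([ 0.63 , -0.176,  0.101]))]
```

Emit:
step_arm(plan=[[[-0.016,-0.097,-0.051,-0.07,-0.845,-0.07,1],[-0.016,-0.097,-0.051,-0.07,-0.845,-0.07,1],[-0.016,-0.097,-0.051,-0.07,-0.845,-0.07,1],[-0.016,-0.097,-0.051,-0.07,-0.845,-0.07,1],[-0.016,-0.097,-0.051,-0.07,-0.845,-0.07,1]]])

```text
time: 6.6
position: [0.5336, -0.1673, 0.2153]
orientation: [0.244, 0.041, 0.969, 0.013]
contact_force: [-0.5, 1.4, -0.9]
finger_gap: 0.0723
finger_force: 0.0
```

Emit:
step_arm(plan=[[[0,0,0,0,0,0,1],[0,0,0,0,0,0,1],[0,0,0,0,0,0,1],[0,0,0,0,0,0,1]]])

```text
time: 7.0
position: [0.5386, -0.1583, 0.2163]
orientation: [0.243, 0.035, 0.969, 0.015]
contact_force: [-0.2, -0.3, 0.4]
finger_gap: 0.0853
finger_force: 0.0
```

```bash
python3 - <<'E'
from h import *
s=brief(); w,cw=shot('wrist'); print(Rq(s['orientation']).as_matrix().round(3).tolist())
tip=np.array([.6735,-.1799,.0153]); e=np.array([.5674,-.1779,.1668])
im=np.array(w['image'])[:,:,::-1].copy()
for X in (e,tip,e*.78+tip*.22): cv2.circle(im,tuple(int(v) for v in proj(w,cw,X)),4,(255,0,0),-1)
cv2.imwrite('pics/w3.png',im); print(proj(w,cw,e),proj(w,cw,tip))
print('grip',togo(e*.784+tip*.216))
E
```

```text
t 7.0 pos [ 0.5386 -0.1583  0.2163] q [0.2435 0.0349 0.9692 0.0153] F [-0.2 -0.3  0.4] gap 0.0853 ff 0.0
[[-0.879, 0.06, 0.473], [0.075, 0.997, 0.013], [-0.471, 0.047, -0.881]]
[275. 283.] [291. 219.]
grip [-0.042 -0.103  0.484]
```

View pics/w3.png

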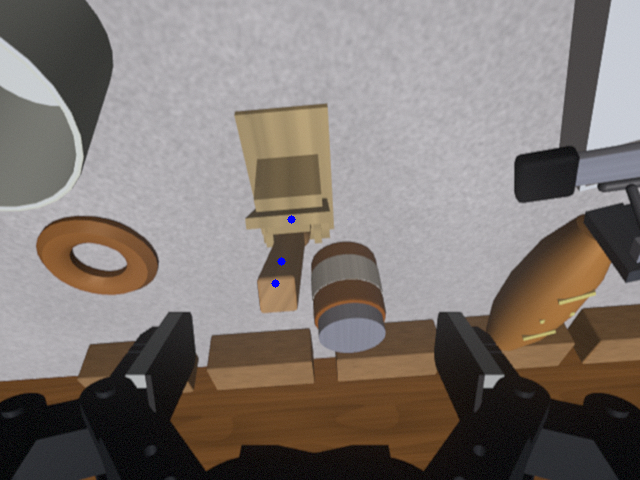

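The wrist view shows the spoon's end face at (278,294) and my prediction at (275,283), a few mm off. The turn fell short, so I'll refine and then correct it.

```bash
python3 - <<'E'
from h import *
st=brief(); w,cw=shot('wrist'); t,ct=shot('top'); s,cs=shot('scene')
e=tri([(t,ct,(386.9,221.6)),(s,cs,(246.8,219.5)),(w,cw,(278,294))]); print(e.round(4),proj(w,cw,e),proj(t,ct,e))
psi=np.radians(-1.1)
ax=np.array([-np.sin(.611)*np.cos(psi),-np.sin(.611)*np.sin(psi),np.cos(.611)])
y=np.array([-np.sin(psi),np.cos(psi),0]); z=-ax; x=np.cross(y,z)
R0=Rq(st['orientation']).as_matrix()
print('pre',togo(e+.06*ax),'grip',togo(e-.04*ax),(e-.04*ax).round(4),'turn',(R.from_matrix(R0.T@np.c_[x,y,z]).as_rotvec()/2/np.pi).round(4))
E
```

```text
t 7.05 pos [ 0.5385 -0.1584  0.2163] q [0.2435 0.035  0.9691 0.0153] F [0.  0.4 0.9] gap 0.085 ff 0.0
[ 0.569  -0.1772  0.1696] [277. 290.] [386. 221.]
pre [ 0.003 -0.087 -0.02 ] grip [-0.057 -0.095  0.476] [ 0.5919 -0.1776  0.1369] turn [ 0.0029 -0.019  -0.0095]
```

Emit:
step_arm(plan=[[[0.003,-0.019,-0.0095,0.003,-0.087,-0.02,1],[0.003,-0.019,-0.0095,0.003,-0.087,-0.02,1],[0.003,-0.019,-0.0095,0.003,-0.087,-0.02,1],[0.003,-0.019,-0.0095,0.003,-0.087,-0.02,1]]])

```text
time: 7.6
position: [0.5345, -0.1782, 0.2219]
orientation: [0.299, 0.013, 0.954, -0.002]
contact_force: [2.1, -6.4, 0.7]
finger_gap: 0.0854
finger_force: 0.0
```

```bash
python3 - <<'E'
from h import *
st=brief(); e=np.array([.569,-.1772,.1696])
psi=np.radians(-1.1)
ax=np.array([-np.sin(.611)*np.cos(psi),-np.sin(.611)*np.sin(psi),np.cos(.611)])
y=np.array([-np.sin(psi),np.cos(psi),0]); z=-ax; x=np.cross(y,z)
R0=Rq(st['orientation']).as_matrix()
print('grip',togo(e-.04*ax),'turn',(R.from_matrix(R0.T@np.c_[x,y,z]).as_rotvec()/2/np.pi).round(4))
E
```

```text
t 7.6 pos [ 0.5345 -0.1782  0.2219] q [ 0.2989  0.0132  0.9542 -0.0023] F [ 2.1 -6.4  0.7] gap 0.0854 ff 0.0
grip [0.007 0.009 0.513] turn [-0.0002 -0.0006 -0.0013]
```

Emit:
step_arm(plan=[[[0,0,-0.001,0.003,0.009,0.15,1],[0,0,-0.001,0.007,0.009,0.3,1],[0,0,-0.001,0.007,0.009,0.45,1],[0,0,-0.001,0.007,0.009,0.51,1],[0,0,-0.001,0.007,0.009,0.51,1]]])

```text
time: 8.1
position: [0.6042, -0.1833, 0.1654]
orientation: [0.273, 0.007, 0.962, 0.005]
contact_force: [-0.2, 0.4, 0.1]
finger_gap: 0.0849
finger_force: 0.0
```

Emit:
step_arm(plan=[[[0,0,0,0,0,0,0],[0,0,0,0,0,0,0],[0,0,0,0,0,0,0],[0,0,0,0,0,0,0],[0,0,0,0,0,0,0]]])

```text
time: 8.6
position: [0.6034, -0.1843, 0.167]
orientation: [0.274, 0.007, 0.962, 0.005]
contact_force: [-0.2, 0.2, 0.1]
finger_gap: 0.0122
finger_force: 0.0
```

Emit:
step_arm(plan=[[[0,0,0,0,0,0,0],[0,0,0,0,0,0,0]]])

```text
time: 8.8
position: [0.6036, -0.1842, 0.1666]
orientation: [0.274, 0.007, 0.962, 0.005]
contact_force: [-1.5, -0.3, -0.2]
finger_gap: -0.0
finger_force: 0.0
```

```bash
python3 - <<'E'
from h import *
st=brief(); print(st['qpos'].round(3))
t,ct=shot('top'); s,cs=shot('scene')
for p,cp in ((t,ct),(s,cs)): print(find(p,cp,'spoon'))
w,cw=shot('wrist')
c=np.zeros((600,800,3),np.uint8)
c[:360,:480]=cv2.resize(np.array(w['image'])[:,:,::-1],(480,360))
c[:300,480:]=cv2.resize(np.array(s['image'])[200:320,190:318,::-1],(320,300))
c[360:600,:480]=cv2.resize(np.array(t['image'])[170:245,325:475,::-1],(480,240))
cv2.imwrite('pics/g1.png',c)
E
```

```text
t 8.8 pos [ 0.6036 -0.1842  0.1666] q [0.2739 0.0072 0.9617 0.0048] F [-1.5 -0.3 -0.2] gap -0.0 ff 0.0
[ 0.426  0.434 -0.092  2.094 -1.025  0.176  2.887]
[(0.56, array([ 0.644, -0.174,  0.073])), (0.19, array([0.57 , 0.236, 0.129]))]
[(0.84, array([ 0.634, -0.17 ,  0.093]))]
```

View pics/g1.png

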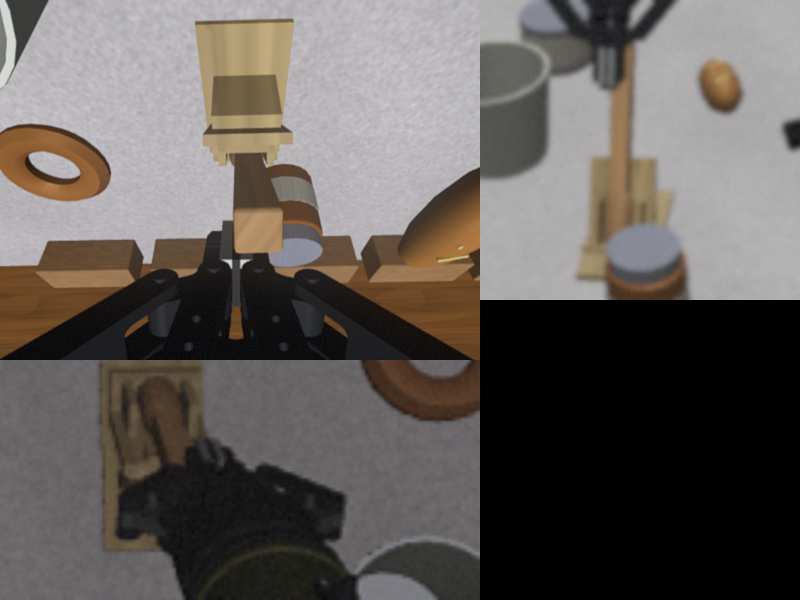

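Joint 6 hit its limit because the 35° tilt lies along the forearm. The fingers closed in front of the handle and the spoon wasn't touched. I'll back up and use a 17° tilt, with the same closing line square to the handle's side faces.

```bash
cat >> h.py <<'E'
def frame(tilt,psi):
    "tool z leaning tilt outward in heading psi, y horizontal, x towards -heading"
    y=np.array([-np.sin(psi),np.cos(psi),0]); z=np.array([np.sin(tilt)*np.cos(psi),np.sin(tilt)*np.sin(psi),-np.cos(tilt)])
    return np.c_[np.cross(y,z),y,z]
def turn(Rt,st=None):
    st=st or robot.read_state(); return (R.from_matrix(Rq(st['orientation']).as_matrix().T@Rt).as_rotvec()/2/np.pi).round(4)
E
python3 - <<'E'
from h import *
st=brief(); F=frame(np.radians(17),np.radians(-1.1)); g=np.array([.5919,-.1776,.1369])
print('up',togo(st['position']+[0.01,0,.06])); print('pre',togo(g-.11*F[:,2]),turn(F))
E
```

```text
t 9.05 pos [ 0.6036 -0.1841  0.1665] q [0.2739 0.0072 0.9617 0.0048] F [-1.   0.  -0.4] gap -0.0001 ff 0.0
up [-0.201  0.005 -0.229]
pre [-0.012  0.038 -0.437] [0.0024 0.0411 0.0003]
```

Emit:
step_arm(plan=[[[0,0,0,-0.2,0.005,-0.23,0],[0,0,0,-0.2,0.005,-0.23,0],[0.002,0.041,0,-0.01,0.04,-0.44,1],[0.002,0.041,0,-0.01,0.04,-0.44,1],[0.002,0.041,0,-0.01,0.04,-0.44,1]]])

```text
time: 9.55
position: [0.5607, -0.1755, 0.2443]
orientation: [0.148, 0.006, 0.989, -0.001]
contact_force: [1.1, -0.2, 0.4]
finger_gap: 0.0433
finger_force: 0.0
```

Emit:
step_arm(plan=[[[0,0,0,0,0,0,1],[0,0,0,0,0,0,1],[0,0,0,0,0,0,1]]])

```text
time: 9.85
position: [0.5586, -0.177, 0.2415]
orientation: [0.148, 0.009, 0.989, 0.0]
contact_force: [-0.6, -0.8, -0.7]
finger_gap: 0.0845
finger_force: 0.0
```

```bash
python3 - <<'E'
from h import *
st=brief(); F=frame(np.radians(17),np.radians(-1.1)); g=np.array([.5919,-.1776,.1369]); print(st['qpos'].round(2))
print('pre',togo(g-.11*F[:,2]),turn(F),'grip',togo(g))
E
```

```text
t 9.85 pos [ 0.5586 -0.177   0.2415] q [1.484e-01 8.900e-03 9.889e-01 2.000e-04] F [-0.6 -0.8 -0.7] gap 0.0845 ff 0.0
[-0.06  0.36  0.53  1.89 -0.46  0.71  2.28]
pre [-0.006  0.    -0.001] [0.0005 0.0002 0.0001] grip [-0.006 -0.002  0.549]
```

Good. Now descending 0.11 m along the tool's z.

Emit:
step_arm(plan=[[[0,0,0,-0.006,0,0.15,1],[0,0,0,-0.006,0,0.3,1],[0,0,0,-0.006,0,0.45,1],[0,0,0,-0.006,0,0.55,1],[0,0,0,-0.006,0,0.55,1]]])

```text
time: 10.35
position: [0.591, -0.1771, 0.1343]
orientation: [0.146, 0.009, 0.989, 0.001]
contact_force: [-1.1, 0.1, 0.7]
finger_gap: 0.0853
finger_force: 0.0
```

```bash
python3 - <<'E'
from h import *
st=brief(); print(st['qpos'].round(2)); print(togo([.5919,-.1776,.1369]),turn(frame(np.radians(17),np.radians(-1.1))))
w,cw=shot('wrist'); save(w,'g2.png')
E
```

```text
t 10.35 pos [ 0.591  -0.1771  0.1343] q [1.460e-01 9.100e-03 9.892e-01 5.000e-04] F [-1.1  0.1  0.7] gap 0.0853 ff 0.0
[ 0.04  0.53  0.38  1.94 -0.63  0.5   2.43]
[-0.008 -0.003 -0.011] [ 0.0006 -0.0006  0.    ]
```

View pics/g2.png

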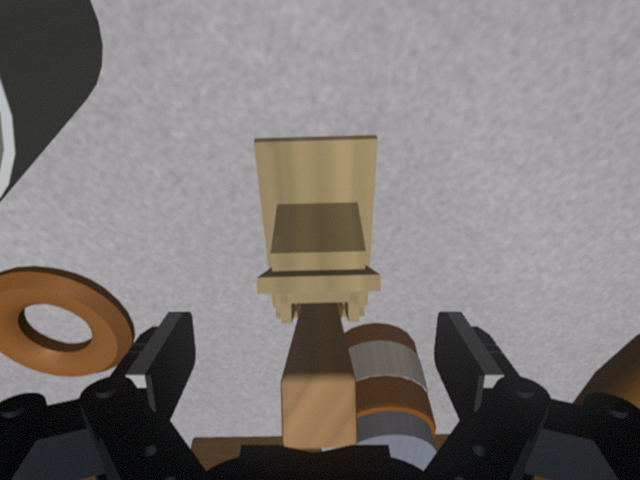

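The handle sits centred between the open jaws (end at (320,410), jaws at (190) and (440)). Closing.

Emit:
step_arm(plan=[[[0,0,0,0,0,0,0],[0,0,0,0,0,0,0],[0,0,0,0,0,0,0],[0,0,0,0,0,0,0],[0,0,0,0,0,0,0]]])

```text
time: 10.9
position: [0.5926, -0.1763, 0.1384]
orientation: [0.148, 0.008, 0.989, 0.0]
contact_force: [-0.8, 3.4, 7.4]
finger_gap: 0.0171
finger_force: 57.9
```

Emit:
step_arm(plan=[[[0,0,0,0,0,0,0],[0,0,0,0,0,0,0]]])

```text
time: 11.1
position: [0.5926, -0.1761, 0.1384]
orientation: [0.148, 0.008, 0.989, 0.0]
contact_force: [-2.7, 1.1, 6.6]
finger_gap: 0.0171
finger_force: 58.0
```

```bash
python3 - <<'E'
from h import *
st=brief(); R0=Rq(st['orientation']).as_matrix(); ax=np.array([-.5735,.011,.819])
tip=st['position']-.145*ax; print('tip in tool', R0.T@(tip-st['position']), 'axis in tool',(R0.T@ax).round(3))
P=st['position']; print('lift',togo(P+.05*ax),togo(P+.05*ax+[0,0,.12]))
E
```

```text
t 11.1 pos [ 0.5926 -0.1761  0.1384] q [1.485e-01 7.700e-03 9.889e-01 2.000e-04] F [-2.7  1.1  6.6] gap 0.0171 ff 58.0
tip in tool [-0.04463955 -0.00066653  0.13793959] axis in tool [ 0.308  0.005 -0.951]
lift [ 0.077  0.001 -0.238] [-0.099  0.003 -0.811]
```

Gripped (17 mm gap, 58 N). Lifting along the spoon's axis, then straight up.

Emit:
step_arm(plan=[[[0,0,0,0.038,0,-0.12,0],[0,0,0,0.077,0,-0.24,0],[0,0,0,0.03,0,-0.45,0],[0,0,0,-0.1,0,-0.81,0],[0,0,0,-0.1,0,-0.81,0]]])

```text
time: 11.6
position: [0.5647, -0.1777, 0.3028]
orientation: [0.15, 0.009, 0.989, -0.001]
contact_force: [1.3, -0.8, -0.7]
finger_gap: 0.0173
finger_force: 59.5
```

```bash
python3 - <<'E'
from h import *
st=brief(); print(st['qpos'].round(2))
F=frame(np.radians(-18),np.radians(-1.1))
d=np.degrees
C=np.array([.523,.192]); a=np.radians(240); T=np.r_[C+.067*np.array([np.cos(a),np.sin(a)]),.34]
print(T,'go',togo(T),'turn',turn(F))
E
```

```text
t 11.6 pos [ 0.5647 -0.1777  0.3028] q [ 0.1503  0.0085  0.9886 -0.0012] F [ 1.3 -0.8 -0.7] gap 0.0173 ff 59.5
[-0.12  0.31  0.59  1.78 -0.39  0.86  2.2 ]
[0.4895    0.1339763 0.34     ] go [ 0.329  1.552 -0.297] turn [0.     0.098  0.0003]
```

Emit:
step_arm(plan=[[[0,0.02,0,0,0.15,-0.1,0],[0,0.04,0,0,0.3,-0.2,0],[0,0.06,0,0,0.45,-0.2,0],[0,0.08,0,0,0.6,-0.2,0],[0,0.098,0,0,0.75,-0.2,0]]])

```text
time: 12.1
position: [0.5551, -0.0251, 0.3376]
orientation: [-0.16, 0.007, 0.987, 0.002]
contact_force: [1.3, -0.1, -1.0]
finger_gap: 0.0173
finger_force: 59.5
```

Emit:
step_arm(plan=[[[0,0,0,0,0,0,0],[0,0,0,0,0,0,0]]])

```text
time: 12.3
position: [0.5553, -0.026, 0.3356]
orientation: [-0.159, 0.007, 0.987, 0.002]
contact_force: [-0.5, -0.6, -0.6]
finger_gap: 0.0174
finger_force: 59.5
```

```bash
cat > nut.py <<'E'
from h import *
for n in ('top','scene','wrist'):
    p,cp=shot(n); 
    for q in ['nut0']: print(n,q,[(a,b.tolist(),np.hypot(*(b[:2]-[.523,.192])).round(3),int(np.degrees(np.arctan2(b[1]-.192,b[0]-.523)))) for a,b in find(p,cp,q) if a>.3])
E
python3 - <<'E'
from h import *
st=brief(); print(st['qpos'].round(2))
F=frame(np.radians(-18),np.radians(-1.1))
C=np.array([.523,.192]); a=np.radians(240); T=np.r_[C+.067*np.array([np.cos(a),np.sin(a)]),.34]
print(T,'go',togo(T),'turn',turn(F))
s,cs=shot('scene'); t,ct=shot('top')
print(find(s,cs,'spoon_tip'),find(s,cs,'spoon'),find(t,ct,'lever'),find(t,ct,'spoon'))
c=np.zeros((600,800,3),np.uint8)
c[:,:400]=cv2.resize(np.array(s['image'])[80:305,200:350,::-1],(400,600),interpolation=cv2.INTER_CUBIC)
w,cw=shot('wrist'); c[:300,400:]=cv2.resize(np.array(w['image'])[:,:,::-1],(400,300))
c[300:,400:]=cv2.resize(np.array(t['image'])[130:310,130:370,::-1],(400,300))
cv2.imwrite('pics/s1.png',c)
E
```

```text
t 12.3 pos [ 0.5553 -0.026   0.3356] q [-0.1593  0.0071  0.9872  0.0016] F [-0.5 -0.6 -0.6] gap 0.0174 ff 59.5
[-0.3   0.58  0.59  1.27 -0.24  1.69  1.82]
[0.4895    0.1339763 0.34     ] go [0.33  0.795 0.087] turn [-0.0001 -0.0009  0.0008]
[(0.82, array([ 0.568, -0.026,  0.281]))] [(0.78, array([ 0.566, -0.027,  0.284]))] [] [(0.31, array([ 0.326, -0.304,  0.061]))]
```

Emit:
step_arm(plan=[[[0,0,0,0.07,0.16,0.02,0],[0,0,0,0.13,0.32,0.04,0],[0,0,0,0.2,0.48,0.06,0],[0,0,0,0.27,0.64,0.08,0],[0,0,0,0.33,0.795,0.087,0]]])

```text
time: 13.15
position: [0.4883, 0.1344, 0.3418]
orientation: [-0.158, 0.008, 0.987, 0.003]
contact_force: [0.9, 0.6, -0.2]
finger_gap: 0.0172
finger_force: 59.6
```

Emit:
step_arm(plan=[[[0,0,0,0,0,0,0],[0,0,0,0,0,0,0]]])

```text
time: 13.35
position: [0.4891, 0.1336, 0.3418]
orientation: [-0.158, 0.007, 0.987, 0.002]
contact_force: [0.0, -0.1, 0.0]
finger_gap: 0.0174
finger_force: 59.5
```

```bash
python3 nut.py; python3 - <<'E'
from h import *
st=brief(); print(st['qpos'].round(2))
C=np.array([.523,.192]); a=np.radians(242); T=np.r_[C+.067*np.array([np.cos(a),np.sin(a)]),.251]
print(T,'go',togo(T),turn(frame(np.radians(-18),np.radians(-1.1))))
s,cs=shot('scene'); print(find(s,cs,'spoon_tip'),find(s,cs,'spoon'),find(s,cs,'lever_pad'))
w,cw=shot('wrist');save(w,'w5.png');print(find(w,cw,'spoon'),find(w,cw,'outlet'),find(w,cw,'spoon_tip'))
E
```

```text
top nut0 [(0.83, [0.466, 0.165, 0.126], np.float64(0.063), -154), (0.79, [0.355, 0.176, 0.031], np.float64(0.169), -174), (0.74, [0.359, 0.11, 0.027], np.float64(0.183), -153), (0.71, [0.458, 0.208, 0.127], np.float64(0.067), 166), (0.63, [0.324, -0.308, 0.06], np.float64(0.538), -111)]
scene nut0 [(0.7, [0.496, 0.252, 0.121], np.float64(0.066), 114), (0.48, [0.465, 0.217, 0.127], np.float64(0.063), 156), (0.4, [0.474, 0.165, 0.129], np.float64(0.056), -151)]
wrist nut0 [(0.92, [0.528, 0.259, 0.126], np.float64(0.067), 85), (0.9, [0.486, 0.24, 0.12], np.float64(0.061), 127), (0.73, [0.359, 0.178, 0.029], np.float64(0.165), -175), (0.67, [0.557, 0.24, 0.122], np.float64(0.059), 54), (0.63, [0.357, 0.112, 0.03], np.float64(0.184), -154), (0.59, [0.454, 0.206, 0.125], np.float64(0.07), 168), (0.58, [0.465, 0.169, 0.122], np.float64(0.062), -158)]
t 13.65 pos [0.4896 0.1323 0.3413] q [-0.1585  0.0089  0.9873  0.0021] F [ 0.1 -0.4 -1. ] gap 0.0171 ff 59.5
[-0.6   0.48  0.58  1.42 -0.28  1.64  1.55]
[0.49154541 0.13284251 0.251     ] go [-0.151  0.002  0.426] [ 0.0002 -0.0007  0.0002]
[(0.97, array([0.506, 0.135, 0.286])), (0.26, array([0.581, 0.158, 0.093]))] [(0.88, array([0.503, 0.13 , 0.288]))] [(0.88, array([0.575, 0.023, 0.099]))]
[(0.65, array([0.483, 0.134, 0.386]))] [(0.91, array([0.497, 0.196, 0.094]))] [(0.91, array([0.487, 0.132, 0.382]))]
```

Emit:
step_arm(plan=[[[0,0,0,-0.04,0,0.1,0],[0,0,0,-0.075,0,0.2,0],[0,0,0,-0.11,0,0.3,0],[0,0,0,-0.143,0,0.4,0],[0,0,0,-0.143,0,0.4,0]]])

```text
time: 14.55
position: [0.4902, 0.1337, 0.2543]
orientation: [-0.161, 0.008, 0.987, 0.002]
contact_force: [0.0, 0.5, -0.8]
finger_gap: 0.0173
finger_force: 59.5
```

```bash
python3 - <<'E'
from h import *
st=brief(); F=frame(np.radians(-18),np.radians(-1.1)); print(turn(F))
C=np.array([.523,.192])
p0=np.array(st['position']); 
for A in ([225,215,205,195,185],[240,200,160,120,80,40,0,-40,-74]):
  for a in A:
    r=np.radians(a); T=np.r_[C+.067*np.array([np.cos(r),np.sin(r)]),.250]; print(a,T.round(3),togo(T))
s,cs=shot('scene'); save(s,'s6.png')
im=cv2.imread('pics/s6.png'); c=proj(s,cs,[.4915,.1328,.105]); print('tip px',c, proj(s,cs,[.4915,.1328,.15]))
E
```

```text
t 14.55 pos [0.4902 0.1337 0.2543] q [-0.1608  0.0079  0.987   0.0016] F [ 0.   0.5 -0.8] gap 0.0173 ff 59.5
[-0.0001 -0.0014  0.0005]
225 [0.476 0.145 0.25 ] [0.063 0.053 0.044]
215 [0.468 0.154 0.25 ] [0.099 0.097 0.056]
205 [0.462 0.164 0.25 ] [0.128 0.148 0.065]
195 [0.458 0.175 0.25 ] [0.148 0.202 0.072]
185 [0.456 0.186 0.25 ] [0.158 0.259 0.076]
240 [0.49  0.134 0.25 ] [-0.003  0.001  0.021]
200 [0.46  0.169 0.25 ] [0.139 0.174 0.069]
160 [0.46  0.215 0.25 ] [0.142 0.404 0.07 ]
120 [0.49 0.25 0.25] [0.005 0.581 0.025]
80 [0.535 0.258 0.25 ] [-0.208  0.625 -0.047]
40 [0.574 0.235 0.25 ] [-0.398  0.514 -0.11 ]
0 [0.59  0.192 0.25 ] [-0.475  0.299 -0.136]
-40 [0.574 0.149 0.25 ] [-0.404  0.083 -0.113]
-74 [0.541 0.128 0.25 ] [-0.25  -0.026 -0.061]
tip px [380. 229.] [381. 213.]
```

```bash
python3 - <<'E'
from h import *
F=frame(np.radians(-18.3),np.radians(-1.0)); c=lambda a: .067*np.array([np.cos(np.radians(a)),np.sin(np.radians(a)),0])
for a0 in range(240,-75,-40):
    print(a0,[(F.T@(c(a0-8*k)-c(a0))/.2).round(3).tolist() for k in range(1,6)])
E
```

```text
240 [[0.037, 0.025, 0.012], [0.071, 0.056, 0.023], [0.1, 0.091, 0.033], [0.124, 0.131, 0.041], [0.143, 0.173, 0.047]]
200 [[0.013, 0.045, 0.004], [0.02, 0.091, 0.007], [0.021, 0.138, 0.007], [0.015, 0.184, 0.005], [0.004, 0.229, 0.001]]
160 [[-0.017, 0.043, -0.006], [-0.04, 0.083, -0.013], [-0.068, 0.119, -0.023], [-0.101, 0.151, -0.033], [-0.137, 0.178, -0.045]]
120 [[-0.04, 0.021, -0.013], [-0.081, 0.036, -0.027], [-0.125, 0.045, -0.041], [-0.169, 0.048, -0.056], [-0.214, 0.044, -0.071]]
80 [[-0.043, -0.011, -0.014], [-0.085, -0.027, -0.028], [-0.123, -0.05, -0.041], [-0.159, -0.078, -0.053], [-0.19, -0.111, -0.063]]
40 [[-0.027, -0.037, -0.009], [-0.048, -0.078, -0.016], [-0.064, -0.122, -0.021], [-0.074, -0.167, -0.025], [-0.078, -0.214, -0.026]]
0 [[0.002, -0.047, 0.001], [0.011, -0.093, 0.004], [0.025, -0.137, 0.008], [0.045, -0.178, 0.015], [0.071, -0.217, 0.023]]
-40 [[0.03, -0.034, 0.01], [0.065, -0.064, 0.021], [0.103, -0.088, 0.034], [0.144, -0.106, 0.048], [0.186, -0.118, 0.062]]
```

Emit:
step_arm(plan=[[[0,0,0,0,0,0.021,0],[0,0,0,0,0,0.021,0]]])

```text
time: 14.8
position: [0.4903, 0.1335, 0.2531]
orientation: [-0.158, 0.008, 0.987, 0.002]
contact_force: [0.1, 1.2, -0.7]
finger_gap: 0.0174
finger_force: 59.5
```

Emit:
step_arm(plan=[[[0,0,0,0.037,0.025,0.012,0],[0,0,0,0.071,0.056,0.023,0],[0,0,0,0.1,0.091,0.033,0],[0,0,0,0.124,0.131,0.041,0],[0,0,0,0.143,0.173,0.047,0]]])

```text
time: 15.3
position: [0.4601, 0.1696, 0.2527]
orientation: [-0.158, 0.008, 0.987, 0.002]
contact_force: [0.1, 1.2, 0.6]
finger_gap: 0.0174
finger_force: 59.6
```

Emit:
step_arm(plan=[[[0,0,0,0.013,0.045,0.004,0],[0,0,0,0.02,0.091,0.007,0],[0,0,0,0.021,0.138,0.007,0],[0,0,0,0.015,0.184,0.005,0],[0,0,0,0.004,0.229,0.001,0]]])

```text
time: 15.8
position: [0.4608, 0.2148, 0.2526]
orientation: [-0.159, 0.008, 0.987, 0.002]
contact_force: [-0.1, -1.2, -1.4]
finger_gap: 0.0172
finger_force: 59.6
```

```bash
python3 nut.py; python3 -c "
from h import *
s=brief(); p=s['position']-np.array([.523,.192,0]); print(np.hypot(p[0],p[1]),np.degrees(np.arctan2(p[1],p[0])))"
```

```text
top nut0 [(0.75, [0.597, 0.186, 0.127], np.float64(0.074), -4), (0.72, [0.359, 0.11, 0.029], np.float64(0.183), -153), (0.69, [0.586, 0.219, 0.124], np.float64(0.069), 23), (0.6, [0.357, 0.178, 0.029], np.float64(0.167), -175), (0.53, [0.571, 0.245, 0.126], np.float64(0.072), 47)]
scene nut0 [(0.6, [0.54, 0.261, 0.13], np.float64(0.071), 76), (0.49, [0.509, 0.264, 0.127], np.float64(0.073), 101), (0.41, [0.482, 0.241, 0.126], np.float64(0.064), 129)]
wrist nut0 [(0.76, [0.493, 0.27, 0.127], np.float64(0.084), 111), (0.63, [0.358, 0.179, 0.029], np.float64(0.166), -175), (0.59, [0.464, 0.249, 0.124], np.float64(0.082), 135), (0.56, [0.355, 0.115, 0.03], np.float64(0.185), -155)]
t 16.1 pos [0.4605 0.2142 0.2526] q [-0.1588  0.0082  0.9873  0.0022] F [ 0.1 -1.3 -1.1] gap 0.0172 ff 59.5
0.06636152041392232 160.45901256925907
```

The nuts are chaining up ahead of the spoon with low forces. Continuing.

Emit:
step_arm(plan=[[[0,0,0,-0.017,0.043,-0.006,0],[0,0,0,-0.04,0.083,-0.013,0],[0,0,0,-0.068,0.119,-0.023,0],[0,0,0,-0.101,0.151,-0.033,0],[0,0,0,-0.137,0.178,-0.045,0]]])

```text
time: 16.6
position: [0.4902, 0.2507, 0.2525]
orientation: [-0.159, 0.008, 0.987, 0.002]
contact_force: [-3.2, -3.1, 0.4]
finger_gap: 0.0173
finger_force: 59.6
```

Emit:
step_arm(plan=[[[0,0,0,-0.04,0.021,-0.013,0],[0,0,0,-0.081,0.036,-0.027,0],[0,0,0,-0.125,0.045,-0.041,0],[0,0,0,-0.169,0.048,-0.056,0],[0,0,0,-0.214,0.044,-0.071,0]]])

```text
time: 17.1
position: [0.5359, 0.2578, 0.2527]
orientation: [-0.159, 0.008, 0.987, 0.002]
contact_force: [-0.9, -0.7, -0.1]
finger_gap: 0.0175
finger_force: 59.6
```

```bash
python3 nut.py; python3 -c "
from h import *
s=brief(); p=s['position']-np.array([.523,.192,0]); print(np.hypot(p[0],p[1]),np.degrees(np.arctan2(p[1],p[0])))"
```

```text
top nut0 [(0.83, [0.561, 0.129, 0.125], np.float64(0.074), -58), (0.82, [0.592, 0.185, 0.125], np.float64(0.069), -5), (0.78, [0.588, 0.152, 0.125], np.float64(0.076), -31), (0.73, [0.359, 0.177, 0.029], np.float64(0.165), -174), (0.72, [0.358, 0.106, 0.029], np.float64(0.186), -152), (0.67, [0.591, 0.218, 0.129], np.float64(0.073), 20), (0.62, [0.534, 0.129, 0.038], np.float64(0.064), -80), (0.6, [0.704, -0.373, 0.023], np.float64(0.593), -72)]
scene nut0 [(0.46, [0.56, 0.123, 0.022], np.float64(0.078), -61)]
wrist nut0 [(0.96, [0.362, 0.115, 0.029], np.float64(0.178), -154), (0.82, [0.361, 0.182, 0.029], np.float64(0.162), -176), (0.66, [0.587, 0.186, 0.117], np.float64(0.064), -5), (0.43, [0.561, 0.115, 0.033], np.float64(0.086), -63)]
t 17.4 pos [0.5352 0.2576 0.2529] q [-0.1584  0.008   0.9873  0.0023] F [ 0.6 -0.5 -0.7] gap 0.0172 ff 59.7
0.06675568468120276 79.48777702819226
```

The first nut is in the tray. Continuing.

Emit:
step_arm(plan=[[[0,0,0,-0.043,-0.011,-0.014,0],[0,0,0,-0.085,-0.027,-0.028,0],[0,0,0,-0.123,-0.05,-0.041,0],[0,0,0,-0.159,-0.078,-0.053,0],[0,0,0,-0.19,-0.111,-0.063,0]]])

```text
time: 17.9
position: [0.5757, 0.234, 0.2526]
orientation: [-0.159, 0.008, 0.987, 0.002]
contact_force: [-0.1, -1.0, -0.4]
finger_gap: 0.0174
finger_force: 59.6
```

Emit:
step_arm(plan=[[[0,0,0,-0.027,-0.037,-0.009,0],[0,0,0,-0.048,-0.078,-0.016,0],[0,0,0,-0.064,-0.122,-0.021,0],[0,0,0,-0.074,-0.167,-0.025,0],[0,0,0,-0.078,-0.214,-0.026,0]]])

```text
time: 18.4
position: [0.5907, 0.1907, 0.2529]
orientation: [-0.159, 0.008, 0.987, 0.002]
contact_force: [0.9, -0.2, -1.7]
finger_gap: 0.0174
finger_force: 59.7
```

```bash
python3 nut.py; python3 -c "
from h import *
s=brief(); p=s['position']-np.array([.523,.192,0]); print(np.hypot(p[0],p[1]),np.degrees(np.arctan2(p[1],p[0])))"
```

```text
top nut0 [(0.79, [0.358, 0.175, 0.03], np.float64(0.166), -174), (0.71, [0.358, 0.11, 0.027], np.float64(0.184), -153), (0.63, [0.497, 0.081, 0.032], np.float64(0.114), -103), (0.58, [0.562, 0.13, 0.129], np.float64(0.073), -57), (0.55, [0.547, 0.129, 0.034], np.float64(0.067), -69), (0.55, [0.591, 0.157, 0.127], np.float64(0.076), -27)]
scene nut0 [(0.64, [0.565, 0.126, 0.026], np.float64(0.078), -57)]
wrist nut0 [(0.94, [0.534, 0.124, 0.075], np.float64(0.069), -80), (0.82, [0.561, 0.122, 0.034], np.float64(0.08), -61), (0.73, [0.362, 0.18, 0.032], np.float64(0.161), -175), (0.67, [0.527, 0.177, 0.1], np.float64(0.016), -75), (0.65, [0.365, 0.114, 0.028], np.float64(0.176), -153), (0.59, [0.586, 0.157, 0.12], np.float64(0.072), -29)]
t 18.7 pos [0.5904 0.1923 0.2528] q [-0.1587  0.0075  0.9873  0.0024] F [-0.9  0.4 -0.6] gap 0.0174 ff 59.6
0.06738767974006057 0.2817168504994875
```

Emit:
step_arm(plan=[[[0,0,0,0.002,-0.047,0.001,0],[0,0,0,0.011,-0.093,0.004,0],[0,0,0,0.025,-0.137,0.008,0],[0,0,0,0.045,-0.178,0.015,0],[0,0,0,0.071,-0.217,0.023,0]]])

```text
time: 19.2
position: [0.5745, 0.1474, 0.2528]
orientation: [-0.159, 0.008, 0.987, 0.002]
contact_force: [0.5, 0.5, -0.7]
finger_gap: 0.017
finger_force: 59.6
```

```bash
python3 nut.py; python3 -c "
from h import *
s=brief(); p=s['position']-np.array([.523,.192,0]); print(np.hypot(p[0],p[1]),np.degrees(np.arctan2(p[1],p[0])))"
```

```text
top nut0 [(0.68, [0.549, 0.129, 0.115], np.float64(0.068), -67), (0.68, [0.358, 0.11, 0.028], np.float64(0.184), -153), (0.63, [0.357, 0.173, 0.031], np.float64(0.167), -173), (0.48, [0.502, 0.072, 0.035], np.float64(0.122), -99)]
scene nut0 [(0.55, [0.507, 0.077, 0.031], np.float64(0.116), -97), (0.46, [0.535, 0.107, 0.024], np.float64(0.086), -81)]
wrist nut0 [(0.94, [0.362, 0.111, 0.03], np.float64(0.18), -153), (0.88, [0.5, 0.064, 0.034], np.float64(0.13), -100), (0.81, [0.554, 0.131, 0.033], np.float64(0.068), -63), (0.79, [0.365, 0.176, 0.028], np.float64(0.159), -174), (0.64, [0.532, 0.11, 0.033], np.float64(0.082), -83), (0.57, [0.526, 0.132, 0.024], np.float64(0.06), -87)]
t 19.5 pos [0.575  0.1492 0.2528] q [-0.1586  0.0076  0.9873  0.0024] F [-0.   0.5 -0.9] gap 0.0173 ff 59.6
0.0673642266727421 -39.49814475734406
```

Emit:
step_arm(plan=[[[0,0,0,0.03,-0.034,0.01,0],[0,0,0,0.065,-0.064,0.021,0],[0,0,0,0.103,-0.088,0.034,0],[0,0,0,0.144,-0.106,0.048,0],[0,0,0,0.186,-0.118,0.062,0]]])

```text
time: 20.0
position: [0.5345, 0.1251, 0.2528]
orientation: [-0.159, 0.008, 0.987, 0.002]
contact_force: [0.6, 1.0, -1.5]
finger_gap: 0.0173
finger_force: 59.6
```

Emit:
step_arm(plan=[[[0,0,0,0.05,-0.005,0.014,0],[0,0,0,0.12,0.01,0.03,0],[0,0,0,0.12,0.01,0.03,0]]])

```text
time: 20.3
position: [0.509, 0.1287, 0.255]
orientation: [-0.159, 0.007, 0.987, 0.003]
contact_force: [1.0, 0.4, -0.8]
finger_gap: 0.0172
finger_force: 59.6
```

```bash
python3 nut.py; python3 -c "
from h import *
s=brief(); p=s['position']-np.array([.523,.192,0]); print(np.hypot(p[0],p[1]),np.degrees(np.arctan2(p[1],p[0])))
print('up',togo(s['position']+[0,0,.09]))"
```

```text
top nut0 [(0.8, [0.36, 0.11, 0.028], np.float64(0.182), -153), (0.71, [0.357, 0.177, 0.031], np.float64(0.167), -174)]
scene nut0 [(0.64, [0.509, 0.075, 0.034], np.float64(0.118), -96), (0.52, [0.575, 0.16, 0.027], np.float64(0.061), -31)]
wrist nut0 [(0.67, [0.362, 0.178, 0.032], np.float64(0.162), -175), (0.57, [0.503, 0.064, 0.032], np.float64(0.13), -98)]
t 20.6 pos [0.5111 0.1279 0.2543] q [-0.1585  0.008   0.9873  0.002 ] F [ 0.8  0.3 -0.6] gap 0.0176 ff 59.6
0.06520182858740217 -100.51441142950257
up [ 0.141  0.001 -0.427]
```

The ring looks empty. Lifting the spoon out and checking.

Emit:
step_arm(plan=[[[0,0,0,0.03,0,-0.1,0],[0,0,0,0.08,0,-0.25,0],[0,0,0,0.13,0,-0.4,0],[0,0,0,0.17,0,-0.52,0],[0,0,0,0.17,0,-0.52,0]]])

```text
time: 21.1
position: [0.5123, 0.1272, 0.3668]
orientation: [-0.156, 0.008, 0.988, 0.003]
contact_force: [0.3, -0.8, -1.4]
finger_gap: 0.0174
finger_force: 59.7
```

Emit:
step_arm(plan=[[[0,0,0,0,-0.2,0,0],[0,0,0,0,-0.4,0,0],[0,0,0,0,-0.6,0,0],[0,0,0,0,-0.8,0,0],[0,0,0,0,-0.98,0,0]]])

```text
time: 21.6
position: [0.5074, -0.0703, 0.3627]
orientation: [-0.159, 0.008, 0.987, 0.002]
contact_force: [0.1, -0.1, -0.3]
finger_gap: 0.0178
finger_force: 59.6
```

Emit:
step_arm(plan=[[[0,0,0,0,-0.2,0,0],[0,0,0,0,-0.4,0,0],[0,0,0,0,-0.4,0,0],[0,0,0,0,-0.4,0,0]]])

```text
time: 22.0
position: [0.5062, -0.1491, 0.3625]
orientation: [-0.159, 0.009, 0.987, 0.002]
contact_force: [-0.4, 0.6, -1.6]
finger_gap: 0.0173
finger_force: 59.6
```

```bash
python3 nut.py; python3 - <<'E'
from h import *
st=brief(); print(st['qpos'].round(2))
t,ct=shot('top'); s,cs=shot('scene'); w,cw=shot('wrist')
print(find(t,ct,'crock_in'),find(s,cs,'crock_in'),find(t,ct,'lever_pad'))
g=lambda p:np.array(p['image'])[:,:,::-1]
c=np.zeros((600,800,3),np.uint8)
c[:300,:400]=cv2.resize(g(t)[175:310,130:310],(400,300),interpolation=cv2.INTER_CUBIC)
c[:300,400:]=cv2.resize(g(s)[190:310,300:460],(400,300),interpolation=cv2.INTER_CUBIC)
c[300:,:400]=cv2.resize(g(w),(400,300))
c[300:,400:]=cv2.resize(g(s)[100:280,150:390],(400,300),interpolation=cv2.INTER_CUBIC)
cv2.imwrite('pics/last.png',c); save(t,'t9.png')
# crock rim: ellipse in the top image around (458,255)
X=np.array([.509,-.33,.1]); F=frame(np.radians(-18),np.radians(-1.1))
print('go',togo([X[0],X[1],.33]),turn(F))
E
```

```text
top nut0 [(0.65, [0.356, 0.11, 0.029], np.float64(0.186), -153), (0.63, [0.568, 0.029, 0.101], np.float64(0.169), -74), (0.57, [0.557, 0.141, 0.036], np.float64(0.061), -56), (0.55, [0.359, 0.178, 0.031], np.float64(0.165), -175)]
scene nut0 [(0.63, [0.54, 0.109, 0.022], np.float64(0.085), -78)]
wrist nut0 [(0.75, [0.503, 0.066, 0.033], np.float64(0.128), -99), (0.73, [0.566, 0.03, 0.099], np.float64(0.168), -75), (0.68, [0.692, -0.166, 0.03], np.float64(0.396), -64), (0.61, [0.492, 0.109, 0.028], np.float64(0.089), -110), (0.59, [0.52, 0.094, 0.033], np.float64(0.098), -91), (0.57, [0.361, 0.17, 0.027], np.float64(0.163), -172)]
t 22.3 pos [ 0.5068 -0.1471  0.3632] q [-0.1587  0.0069  0.9873  0.0022] F [-0.6  0.4 -0.7] gap 0.0174 ff 59.6
[-0.14  0.52  0.62  1.32 -0.16  1.69  2.02]
[(0.69, array([0.576, 0.03 , 0.101])), (0.68, array([ 0.502, -0.367,  0.048]))] [(0.68, array([ 0.533, -0.319,  0.07 ])), (0.57, array([ 0.52 , -0.147,  0.302]))] [(0.63, array([0.568, 0.029, 0.097]))]
go [-0.078 -0.91   0.149] [ 0.0001 -0.0007  0.0006]
```

View pics/last.png

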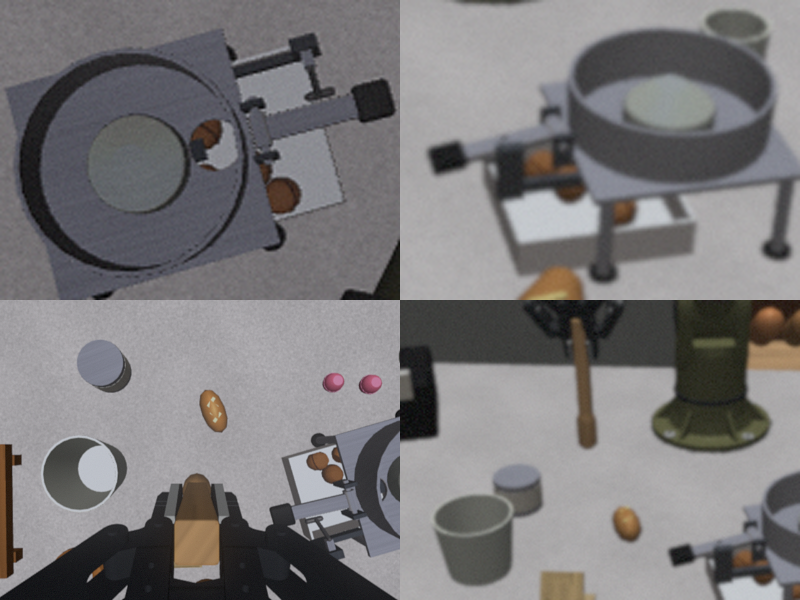

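The ring is empty, six nuts have gone through, the lever is still down at (370,100) and the spoon is held head down. Locating the crock from the wrist rim centre (131,275) and the top view.

```bash
python3 - <<'E'
from h import *
st=brief(); w,cw=shot('wrist'); t,ct=shot('top')
print(ray(w,cw,131,275,.1).round(4),ray(t,ct,458,255,.1).round(4),tri([(w,cw,(131,275)),(t,ct,(458,255))]).round(4))
# check by drawing projected rim circle against edges: score
def score(p,cp,c,z,r):
    g=cv2.Canny(cv2.GaussianBlur(cv2.cvtColor(np.array(p['image']),cv2.COLOR_RGB2GRAY),(3,3),0),40,100); d=cv2.distanceTransform(255-g,cv2.DIST_L2,3)
    v=[]
    for a in np.linspace(0,2*np.pi,72,endpoint=False):
        u=proj(p,cp,[c[0]+r*np.cos(a),c[1]+r*np.sin(a),z]).astype(int)
        if 0<=u[0]<640 and 0<=u[1]<480: v.append(min(d[u[1],u[0]],6))
    return np.mean(v)
for p,cp in ((w,cw),(t,ct)):
    b=min((score(p,cp,(x,y),.1,.062),x,y) for x in np.arange(.485,.53,.0025) for y in np.arange(-.355,-.305,.0025)); print(np.round(b,4))
E
```

```text
t 22.6 pos [ 0.5065 -0.148   0.3634] q [-0.1586  0.0078  0.9873  0.0021] F [ 0.6 -0.3 -0.2] gap 0.0175 ff 59.6
[ 0.5063 -0.3266  0.1   ] [ 0.5071 -0.3298  0.1   ] [ 0.5083 -0.3372  0.076 ]
[ 2.2538  0.5075 -0.3275]
[ 3.2951  0.51   -0.3225]
```

Emit:
step_arm(plan=[[[0,-0.014,0,0.01,-0.2,0,0],[0,-0.028,0,0.02,-0.4,0,0],[0,-0.028,0,0.03,-0.6,0,0],[0,-0.028,0,0.045,-0.8,0.01,0],[0,-0.028,0,0.045,-0.9,0.01,0]]])

```text
time: 23.2
position: [0.4923, -0.3317, 0.3643]
orientation: [-0.072, 0.01, 0.997, 0.001]
contact_force: [-0.3, -0.2, -1.0]
finger_gap: 0.0178
finger_force: 59.6
```

Emit:
step_arm(plan=[[[0,0,0,0,0,0,0],[0,0,0,0,0,0,0],[0,0,0,0,0,0,0]]])

```text
time: 23.5
position: [0.4949, -0.3267, 0.3639]
orientation: [-0.071, 0.007, 0.997, 0.002]
contact_force: [-0.1, -0.4, -1.1]
finger_gap: 0.0178
finger_force: 59.6
```

```bash
python3 - <<'E'
from h import *
st=brief(); print(st['qpos'].round(2)); F=frame(np.radians(-8),np.radians(-1.1)); print(turn(F))
for z in (.26,.165,.150): print(z,togo([.494,-.328,z]))
E
```

```text
t 23.5 pos [ 0.4949 -0.3267  0.3639] q [-0.0711  0.0073  0.9974  0.0019] F [-0.1 -0.4 -1.1] gap 0.0178 ff 59.6
[ 0.16  0.52  0.63  1.27 -0.2   1.55  2.32]
[ 0.0003 -0.0004  0.0008]
0.26 [-0.069 -0.008  0.515]
0.165 [-0.137 -0.009  0.985]
0.15 [-0.147 -0.009  1.059]
```

Emit:
step_arm(plan=[[[0,0,0,-0.03,-0.008,0.2,0],[0,0,0,-0.055,-0.008,0.4,0],[0,0,0,-0.085,-0.008,0.6,0],[0,0,0,-0.11,-0.008,0.8,0],[0,0,0,-0.13,-0.008,0.95,0]]])

```text
time: 24.0
position: [0.4933, -0.3269, 0.17]
orientation: [-0.072, 0.007, 0.997, 0.002]
contact_force: [1.0, 0.5, 0.1]
finger_gap: 0.0173
finger_force: 59.8
```

Emit:
step_arm(plan=[[[0,0,0,0,0,0.02,0],[0,0,0,-0.005,0,0.04,0],[0,0,0,-0.008,0,0.06,0],[0,0,0,-0.008,0,0.06,0]]])

```text
time: 24.4
position: [0.4935, -0.3294, 0.1612]
orientation: [-0.07, 0.008, 0.997, 0.001]
contact_force: [0.2, -0.9, -0.4]
finger_gap: 0.017
finger_force: 59.6
```

Emit:
step_arm(plan=[[[0,0,0,-0.003,0,0.02,0],[0,0,0,-0.006,0,0.04,0],[0,0,0,-0.006,0,0.04,0]]])

```text
time: 24.7
position: [0.4928, -0.329, 0.1517]
orientation: [-0.071, 0.008, 0.997, 0.002]
contact_force: [-0.1, -0.0, -1.9]
finger_gap: 0.0171
finger_force: 59.6
```

Emit:
step_arm(plan=[[[0,0,0,0,0,0.015,0],[0,0,0,0,0,0.015,0],[0,0,0,0,0,0.015,0]]])

```text
time: 25.0
position: [0.4925, -0.3293, 0.149]
orientation: [-0.071, 0.008, 0.997, 0.001]
contact_force: [0.1, 0.2, -0.1]
finger_gap: 0.0175
finger_force: 59.6
```

Emit:
step_arm(plan=[[[0,0,0,0,0,0.015,0],[0,0,0,0,0,0.015,0],[0,0,0,0,0,0.015,0]]])

```text
time: 25.3
position: [0.4923, -0.3295, 0.1467]
orientation: [-0.071, 0.008, 0.997, 0.001]
contact_force: [-0.3, 0.1, 4.7]
finger_gap: 0.0171
finger_force: 60.4
```

Emit:
step_arm(plan=[[[0,0,0,0,0,0.01,0],[0,0,0,0,0,0.01,0],[0,0,0,0,0,0.01,0]]])

```text
time: 25.6
position: [0.4922, -0.3297, 0.1463]
orientation: [-0.07, 0.008, 0.998, 0.001]
contact_force: [-1.4, 1.9, 18.9]
finger_gap: 0.0172
finger_force: 62.1
```

The spoon is on the bottom. Easing off slightly, opening, then rising straight up.

Emit:
step_arm(plan=[[[0,0,0,0,0,-0.015,0],[0,0,0,0,0,-0.015,1],[0,0,0,0,0,-0.015,1],[0,0,0,0,0,-0.015,1],[0,0,0,0,0,-0.015,1]]])

```text
time: 26.1
position: [0.4921, -0.3291, 0.1467]
orientation: [-0.072, 0.008, 0.997, 0.002]
contact_force: [-0.0, 0.1, -0.7]
finger_gap: 0.0745
finger_force: 0.0
```

Emit:
step_arm(plan=[[[0,0,0,0,0,0,1],[0,0,0,0,0,0,1],[0,0,0,0.02,0,-0.14,1],[0,0,0,0.05,0,-0.35,1],[0,0,0,0.1,0,-0.7,1]]])

```text
time: 26.6
position: [0.4917, -0.3288, 0.268]
orientation: [-0.073, 0.008, 0.997, 0.002]
contact_force: [1.1, 0.1, -0.0]
finger_gap: 0.0855
finger_force: 0.0
```

Emit:
step_arm(plan=[[[0,0,0,0,0.1,-0.2,1],[0,0,0,0,0.3,-0.2,1],[0,0,0,0,0.6,-0.2,1],[0,0,0,0,0.6,-0.2,1],[0,0,0,0,0.6,-0.2,1]]])

```text
time: 27.1
position: [0.5006, -0.2071, 0.3076]
orientation: [-0.071, 0.006, 0.997, 0.002]
contact_force: [0.7, -0.3, -0.5]
finger_gap: 0.0851
finger_force: 0.0
```

```bash
python3 nut.py; python3 - <<'E'
from h import *
brief()
for n in ('top','scene','wrist'):
    p,cp=shot(n); save(p,'end_'+n+'.png')
    for q in ('spoon','spoon_tip','lever_pad','crock_in'): print(n,q,find(p,cp,q)[:2])
E
```

```text
top nut0 [(0.76, [0.359, 0.109, 0.028], np.float64(0.184), -153), (0.71, [0.502, 0.072, 0.033], np.float64(0.122), -99), (0.55, [0.356, 0.177, 0.029], np.float64(0.168), -174), (0.5, [0.557, 0.139, 0.034], np.float64(0.063), -57)]
scene nut0 [(0.62, [0.51, 0.08, 0.031], np.float64(0.113), -96)]
wrist nut0 [(0.95, [0.357, 0.096, 0.018], np.float64(0.192), -149), (0.62, [0.522, 0.093, 0.034], np.float64(0.099), -90), (0.59, [0.501, 0.066, 0.033], np.float64(0.128), -99), (0.57, [0.491, 0.106, 0.02], np.float64(0.092), -110)]
t 27.4 pos [ 0.4996 -0.2112  0.3075] q [-0.0714  0.0094  0.9974  0.0011] F [-0.1 -0.7 -1. ] gap 0.0851 ff 0.0
top spoon []
top spoon_tip []
top lever_pad [(0.91, array([0.568, 0.03 , 0.099]))]
top crock_in [(0.23, array([0.777, 0.073, 0.063]))]
scene spoon [(0.72, array([0.576, 0.023, 0.098])), (0.59, array([ 0.465, -0.329,  0.116]))]
scene spoon_tip [(0.79, array([ 0.467, -0.325,  0.11 ]))]
scene lever_pad [(0.64, array([0.576, 0.018, 0.102]))]
scene crock_in [(0.66, array([ 0.542, -0.317,  0.073]))]
wrist spoon [(0.71, array([ 0.455, -0.323,  0.131]))]
wrist spoon_tip [(0.76, array([ 0.462, -0.33 ,  0.126])), (0.62, array([ 0.523, -0.353,  0.057]))]
wrist lever_pad [(0.69, array([0.574, 0.012, 0.094]))]
wrist crock_in [(0.57, array([ 0.524, -0.353,  0.058]))]
```

The spoon is in the crock leaning on its -x rim, the lever pad is at about 0.1 m (held down), the ring is empty and the arm is clear.

```bash
python3 -c "
from station import robot
print(robot.finish_job())"
```

```text
the job is handed in; nothing more can be done
None
```

I handed the job in at about 27 s: the lever is held down, the hopper ring is empty with all six nuts taken to be in the tray (I couldn't see all six there at once), and the spoon is head-down in the white crock with the arm clear.

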